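# Fetch the red stamp from the sliding-lid stamp box

## Task

Slide the lid of the wooden stamp box out along its grooves until it comes free, and lay it flat on the desk with its handle up. Then take the red-handled stamp out of the box and stand it upright in the small black tray.

Things in the scene. Friction and masses are not known exactly. Their poses are not given: they have to be found in the camera images.
- stamp_box: Light wooden box, fixed, 140 (x) by 116 (y) by 72 mm high. Origin: centre of underside, z up. The lid leaves only along the box's +x, over the front end (60 mm high, brass plate); back and long sides, with lips over the grooves, are 72 mm high. Inside: 94 mm wide in y, as between the lips, floor 5 mm thick; a 4 mm divider at x = 0, top 40 mm above the desk, parts two 63 mm long compartments.
- lid: Brown wooden lid, 130 (x) by 104 (y) by 5 mm, 90 g, loose; lies 60 mm above the desk in the box's grooves (play 2 mm sideways, 3 mm up). Origin: centre of plate's underside, z up, x as the box's x. Black handle bar over the origin: 14 mm thick in x, 60 mm long in y, from 5 to 41 mm above the origin. Starts up to 12 mm open; free when its origin is over 135 mm from the box's along the box's x.
- red_stamp: Stamp with red handle, loose, 60 g, standing in one of the box's two compartments under the lid (a like stamp with blue handle is in the other; which is which varies). Square brown foot 34 by 34 mm, 12 mm high; on its centre an upright round red handle 24 mm in diameter, from 12 to 50 mm above the origin. Origin: centre of the foot's underside, z up.
- tray: Small black open tray, fixed to the desk, 120 mm (x) by 100 mm (y) outside, walls 4 mm thick and 15 mm high, floor 4 mm thick. Origin: centre of the underside, z up.
Not all that is in view belongs to the job. Leave any green or orange look-alike of the stamp_box alone. Leave any turquoise look-alike of the lid alone.

How it is judged:
By the outcome, as a careful person would: the job done as asked, in the order asked, and still so for the second after the job is handed in, with the robot touching nothing.
It also fails if it takes over 59 s, if anything falls off the work surface, if the arm or the gripper's body presses on something with over 40 N, if the wrist force passes 120 N, or if a joint passes its speed limit or range.

## Robot

A 6-joint arm with a two-finger parallel gripper is mounted at the origin on the work surface. World frame = base frame: x ahead of the robot, y to its left, z up, the work surface at z = 0. Lengths are in mm, angles in degrees, forces in N, time in s.
With the tool pointing down it reaches from about 325 to 1000 mm from the base axis. Payload 5.1 kg.
Tool frame: the origin (TCP) lies at the very end of the fingers, on their centre line; the grasp point (between the pads) lies 19 mm behind it (bot.tcp_to_grasp is the distance from the TCP to the grasp point, in mm); z points along the fingers, y is the line along which they close (so a half turn about z gives the same grasp; the last joint's range is limited). The gripper opens to 85 mm and grips with 20 to 120 N. Pads are 22 mm wide; open, the fingers measure 114 mm over their backs; the gripper's body (76 mm by 85 mm) begins 54 mm behind the grasp point. The pads swing forward as they close: fully open they stand 13 mm farther back than shut.
Start: joints at [58.98, 7.093, 94.555, -0, 78.352, -4.733], TCP at [287.885, 582.758, 231.322] pointing down, gripper open.
Joint ranges: [-149.61, 149.61], [-58.7, 133.49], [1.44, 155.28], [-77.14, 257.14], [18.33, 153.61], [-166.67, 166.67]. Speed limits (degrees/s): [147.25, 147.25, 180, 180, 180, 180].

## Interface

Orientations are given as [roll, pitch, yaw] about the fixed x, y, z axes, in that order (R = Rz(yaw) Ry(pitch) Rx(roll)).
In Python, from bench import bot, sensors, cams, job gives the robot as it stands. Calls block until the motion is done:
- bot.move_to(position, orientation): joint-space move of the TCP to a pose.
- bot.move_linear(position, rotation=None, velocity=150, max_force=None): straight line of the TCP; rotation=None keeps the orientation; velocity is the mean speed in mm/s. With max_force (N) it stops when the force on the tool has changed by that much, and returns True; else False.
- bot.set_joints(angles): joint-space move.
- bot.set_gripper(opening, force=None): opening from 0.0 (shut) to 1.0 (fully open); force is the grip in N (None keeps the last); returns when the fingers have stopped.
- bot.sleep(seconds).
- bot.inverse_kinematics(position, orientation): joint angles nearest the present ones, or None.
- sensors.state(): the state.
- cams.read_camera(name): name is "scene" or "top" or "wrist"; returns a dict with "frame" (420x560x3 uint8, red, green, blue), "intrinsics" (3x3 intrinsics, pixels), "pose" (4x4, takes a point from camera to world coordinates); the wrist camera has in their place "hand_eye" (4x4, takes a point from camera to tool coordinates, whose origin is the TCP and whose axes are the flange's). Camera axes: x right, y up, looking along -z (the intrinsics and any distortion apply to the point x, -y, -z); pixel columns grow to the right and rows downward; lengths in mm; the calibration is good to about 2 mm. The wrist camera is an equidistant fisheye: a pixel r from the principal point sees the ray r / f radians off the axis. A picture is of the moment at which its call begins: read the wrist's pose just before it. There is no depth.
A pose or a line that the arm cannot do raises bot.Unreachable and nothing moves.
- job.sign_off(): hands the job in; it is judged then, once.
Trained networks look in a picture, given as the dict that the camera call returned (one of the last four; its "shot" number tells which), for a name from the list of things; names that differ only in an ending like _2 or _b are one class to them, and where a whole thing is asked for, a point or a joint stands for the part that bears it (a point fixed in the world has none). Each returns a list of dicts, best first, with "confidence" (0 to 1); they miss things now and then, are a little off and sometimes report something else, mostly with a low value. They report only what shows in the picture. A call takes as long as a camera call. They do not tell look-alikes from the thing itself.
- cams.silhouettes(picture, thing): "pixels" (420x560 bool, what is visible of it) and "pixel" ([column, row] in pixels, amid what is visible of it).
The state is a dict: "t": time; "joint_positions": joint angles; "qvel": joint speeds; "tau": joint torques, N m; "ee_pos": TCP position; "tool_rot": TCP orientation; "force": force on the tool from outside, world axes, zero at the start; "wrist_torque": the same for the moment, N m; "finger_gap": opening from 0.0 (shut) to 1.0 (fully open); "grip_force": force on a finger pad.
Only numpy, scipy, OpenCV 4.12 (cv2) and the standard library are available. Lean on these libraries where they do the work, as an engineer would, in place of code of your own. Each camera call takes 0.05 s, during which the arm holds its last target. There are 200 camera calls.

## Working session

There is one attempt and no reset: what is moved stays moved. The work goes in short steps, each a Python script; the robot and the scene stay as the last script left them, time stands still between calls to the robot, and variables do not carry over. Pictures are saved under pics/ and viewed, at most 10 in all, crops included, and the job is handed in when it is done.

```bash
mkdir -p pics; ls
cat > h.py <<'E'
import numpy as np, cv2
from bench import bot, sensors, cams, job
def save(c,n): cv2.imwrite('pics/'+n,cv2.cvtColor(c['frame'],cv2.COLOR_RGB2BGR))
def proj(c,P):
    P=np.atleast_2d(P).astype(float);T=np.linalg.inv(c['pose']);q=P@T[:3,:3].T+T[:3,3]
    q=q*[1,-1,-1]; u=q@np.array(c['intrinsics']).T
    return u[:,:2]/u[:,2:]
def ray(c,px,z):
    d=np.linalg.inv(c['intrinsics'])@[px[0],px[1],1]; d=c['pose'][:3,:3]@(d*[1,-1,-1]); o=c['pose'][:3,3]
    return o+d*(z-o[2])/d[2]
E
python3 - <<'E'
from h import *
for n in('scene','top'):
    c=cams.read_camera(n);save(c,n+'0.png');print(n,c.keys(),np.round(c['pose'],3).tolist(),np.round(c['intrinsics'],1).tolist())
    for t in('stamp_box','lid','tray','red_stamp'):
        for d in cams.silhouettes(c,t):print(t,np.round(d['confidence'],2),d['pixel'],d['pixels'].sum())
E
```

```text
pics
scene dict_keys(['frame', 'intrinsics', 'pose', 'shot']) [[-0.13, -0.684, 0.718, 1283.973], [0.991, -0.095, 0.089, 31.046], [0.007, 0.723, 0.691, 770.034], [0.0, 0.0, 0.0, 1.0]] [[504.7, 0.0, 271.8], [0.0, 504.7, 211.7], [0.0, 0.0, 1.0]]
stamp_box 0.93 [303.8, 233.0] 2588
stamp_box 0.83 [286.7, 164.6] 3350
stamp_box 0.75 [382.5, 169.2] 3510
lid 0.79 [313.7, 207.0] 1957
lid 0.71 [277.3, 320.5] 3623
tray 0.55 [161.5, 215.2] 2083
top dict_keys(['frame', 'intrinsics', 'pose', 'shot']) [[0.005, 0.993, -0.116, 461.491], [-1.0, 0.003, -0.014, -79.355], [-0.014, 0.116, 0.993, 861.801], [0.0, 0.0, 0.0, 1.0]] [[418.6, 0.0, 276.6], [0.0, 418.6, 207.8], [0.0, 0.0, 1.0]]
stamp_box 0.83 [262.2, 218.5] 1272
stamp_box 0.79 [264.8, 317.9] 5011
stamp_box 0.76 [148.0, 320.6] 5358
lid 0.84 [227.8, 218.0] 3297
lid 0.68 [250.6, 116.2] 2917
tray 0.62 [390.4, 216.9] 3052
```

View pics/scene0.png

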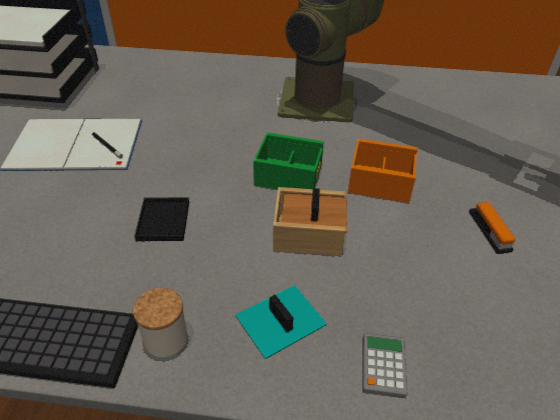

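View pics/top0.png

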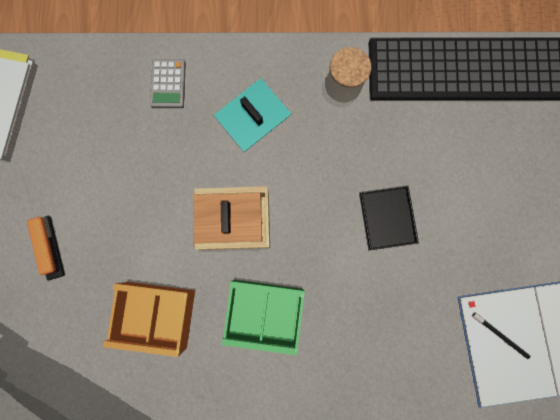

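The wooden box is at top (232,218) and scene (310,220). The green box (264,318) and the orange one (148,320) are look-alikes to leave alone. The brown lid is at (227,218), and the turquoise one at (252,115) is also a look-alike. The tray is at (388,217). The lid overhangs the left end of the box, so the box's +x is about world +y.

I'll fit the poses with both cameras together and check them in one crop.

```bash
cat >> h.py <<'E'
from scipy.optimize import minimize
def cube(x0,x1,y0,y1,z0,z1): return np.array([[x,y,z] for x in(x0,x1) for y in(y0,y1) for z in(z0,z1)],float)
def place(P,x,y,yaw,z=0):
    a=np.radians(yaw);c,s=np.cos(a),np.sin(a);return P@np.array([[c,s,0],[-s,c,0],[0,0,1]])+[x,y,z]
def hullmask(c,parts):
    m=np.zeros((1680,2240),np.uint8)
    for P in parts: cv2.fillConvexPoly(m,cv2.convexHull(np.round((proj(c,P)+.5)*4).astype(np.int32)),255)
    return cv2.resize(m,(560,420),interpolation=cv2.INTER_AREA)/255.
def fit(views,model,p0,step):
    f=lambda p:sum(np.abs(hullmask(c,model(p))-m).sum()/m.sum() for c,m in views)
    p0=np.array(p0,float);S=np.vstack([p0]+[p0+np.eye(len(p0))[i]*step[i] for i in range(len(p0))])
    r=minimize(f,p0,method='Nelder-Mead',options=dict(initial_simplex=S,xatol=.05,fatol=1e-4,maxiter=400));return r.x,r.fun
E
cat > m.py <<'E'
from h import *
bx=[];tr=[];ld=[];C={}
for n in('scene','top'):
    c=C[n]=cams.read_camera(n); want={'scene':(310,225),'top':(230,218)}[n]
    near=lambda t,w:min(cams.silhouettes(c,t),key=lambda d:np.hypot(*(np.array(d['pixel'])-w)))
    b=near('stamp_box',want);l=near('lid',want);t=near('tray',{'scene':(162,217),'top':(389,217)}[n])
    print(n,b['pixel'],l['pixel'],t['pixel'])
    bx.append((c,cv2.morphologyEx((b['pixels']|l['pixels']).astype(np.uint8),cv2.MORPH_CLOSE,np.ones((3,3)))*1.));ld.append((c,l['pixels']*1.));tr.append((c,t['pixels']*1.))
BX=[cube(-70,70,-58,58,0,60),cube(-70,-60,-58,58,0,72),cube(-70,70,47,58,0,72),cube(-70,70,-58,-47,0,72)]
LD=[cube(-65,65,-47,47,5,5),cube(-7,7,-30,30,5,41)]  # as seen between the lips
mb=lambda p:[place(P,*p[:3]) for P in BX]+[place(P+[p[3],0,0],*p[:3],60) for P in [cube(-65,65,-52,52,0,5),LD[1]]]
g=ray(C['top'],(230,218),60);print(g)
gt=ray(C['top'],(389,217),10);print(gt)
for v in ([bx[0]],[bx[1]],bx):
    p,f=fit(v,mb,[g[0],g[1],90,8],[10,10,5,5]);print('box',p.round(1),round(f,3))
for v in ([tr[0]],[tr[1]],tr):
    # tray x may be either way: start from 5 and 95
    for y0 in(5,95):
        q,f=fit(v,lambda q:[place(cube(-60,60,-50,50,0,15),*q)],[gt[0],gt[1],y0],[10,10,5]);print('tray',q.round(1),round(f,3))
im=cv2.cvtColor(C['top']['frame'],cv2.COLOR_RGB2BGR);im=cv2.resize(im[150:270,150:430],None,fx=2.8,fy=2.8,interpolation=2)
for P in mb(p)[1:]+[place(cube(-60,60,-50,50,0,15),*q)]:
    for u in proj(C['top'],P): cv2.circle(im,tuple(int(k) for k in ((u-[150,150]+.5)*2.8)),2,(255,255,0),-1)
s=cv2.cvtColor(C['scene']['frame'],cv2.COLOR_RGB2BGR);s=cv2.resize(s[170:265,130:370],None,fx=2.8*280/240,fy=2.8*280/240)
cv2.imwrite('pics/crop1.png',np.vstack([im[:, :780],s[:260,:780]]))
E
python3 m.py
```

```text
scene [305.0, 232.4] [312.2, 207.9] [163.1, 215.5]
top [261.8, 225.4] [225.8, 219.0] [388.0, 216.3]
[535.14601966  21.63152894  60.        ]
[ 542.85080301 -296.3325323    10.        ]
box [535.5  15.1  92.3   8. ] 0.023
box [536.7  20.2  92.    8.3] 0.041
box [535.6  17.   91.2   9.1] 0.106
tray [ 542.6 -299.6    7.9] 0.018
tray [ 545.4 -292.7  103. ] 0.284
tray [ 542.9 -295.     8. ] 0.028
tray [ 543.1 -294.7   85.2] 0.284
tray [ 542.5 -296.3    8.2] 0.104
tray [ 542.4 -297.2  110.3] 0.558
```

View pics/crop1.png

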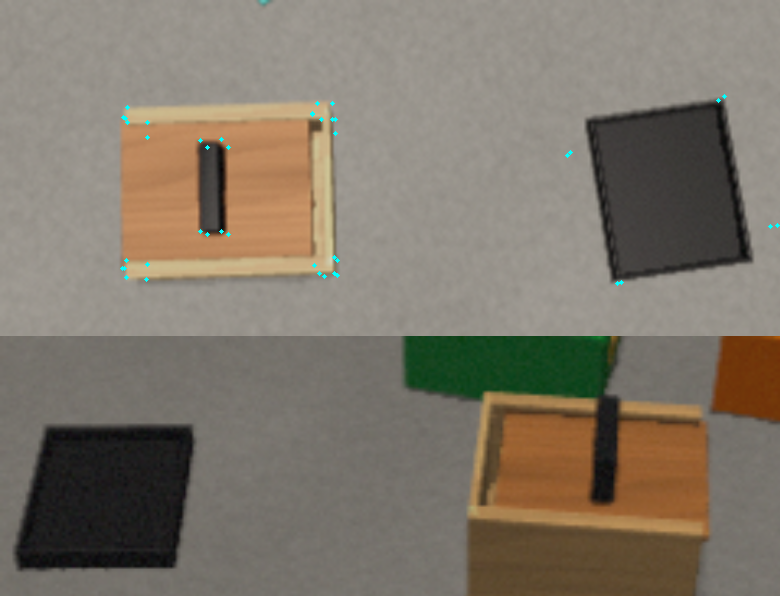

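The crop confirms the choice: a light wooden box with the brown lid, which overhangs on the left (+y) side. The box is at about (536,18) with yaw 92, and the tray at about (542.5,-297) with yaw 8. The two cameras disagree by 5 mm in y, so I'll check from close by with the wrist camera.

```bash
cat >> h.py <<'E'
from scipy.spatial.transform import Rotation as Ro
def wrist():
    s=sensors.state();c=cams.read_camera('wrist')
    T=np.eye(4);T[:3,:3]=Ro.from_euler('xyz',s['tool_rot'],degrees=True).as_matrix();T[:3,3]=s['ee_pos']
    c['pose']=T@np.array(c['hand_eye']);return c
_pin=proj
def proj(c,P):
    if 'hand_eye' not in c: return _pin(c,P)
    P=np.atleast_2d(P).astype(float);T=np.linalg.inv(c['pose']);q=(P@T[:3,:3].T+T[:3,3])*[1,-1,-1]
    r=np.hypot(q[:,0],q[:,1]);k=np.arctan2(r,q[:,2])/np.maximum(r,1e-9);K=np.array(c['intrinsics'])
    return np.c_[K[0,0]*q[:,0]*k+K[0,2],K[1,1]*q[:,1]*k+K[1,2]]
_rp=ray
def ray(c,px,z):
    if 'hand_eye' not in c: return _rp(c,px,z)
    K=np.array(c['intrinsics']);v=np.array([(px[0]-K[0,2])/K[0,0],(px[1]-K[1,2])/K[1,1]]);t=np.hypot(*v)
    d=c['pose'][:3,:3]@(np.r_[v/max(t,1e-9)*np.sin(t),np.cos(t)]*[1,-1,-1]);o=c['pose'][:3,3]
    return o+d*(z-o[2])/d[2]
E
cat > w1.py <<'E'
from h import *
print(sensors.state()['tool_rot'])
for y in(2,-178): print(y,bot.inverse_kinematics([536,18,300],[180,0,y]))
bot.move_to([536,26,270],[180,0,2])
c=wrist();save(c,'w1.png');s=sensors.state();print(s['t'],s['ee_pos'],s['tool_rot'],np.round(c['hand_eye'],3).tolist(),c['intrinsics'])
B=cams.silhouettes(c,'stamp_box');L=cams.silhouettes(c,'lid')
for d in B+L:print(d['pixel'],d['confidence'],d['pixels'].sum())
exp=proj(c,[[536,18,60]])[0];print('expected',exp)
near=lambda D:min(D,key=lambda d:np.hypot(*(np.array(d['pixel'])-exp)))
m=near(L)['pixels']
LD=[cube(-65,65,-47,47,5,5),cube(-7,7,-30,30,5,41)]
p,f=fit([(c,m*1.)],lambda p:[place(P,*p,60) for P in LD],[536,26,92],[10,10,4]);print('lid',p.round(1),f)
E
python3 w1.py
```

```text
[-1.79997316e+02  2.58467955e-04  1.53713501e+02]
2 [-3.81253699e+00 -9.37674553e+00  1.04224009e+02 -2.54444375e-14
  8.51527366e+01  8.41874630e+01]
-178 [ -3.81253699  -9.37674553 104.22400894   0.          85.15273659
 -95.81253699]
3.1333 [536.01668737  26.65124784 269.92598958] [-1.79990271e+02  5.98399438e-03  2.07190041e+00] [[-0.001, 0.959, 0.283, 71.798], [1.0, 0.001, -0.0, 1.74], [-0.0, 0.283, -0.959, -143.552], [0.0, 0.0, 0.0, 1.0]] [[325.1922621    0.         283.57230828]
 [  0.         325.1922621  206.74132592]
 [  0.           0.           1.        ]]
[203.5, 294.6] 0.9 4827
[340.7, 176.8] 0.78 4186
[327.4, 312.0] 0.78 8934
[317.9, 14.4] 0.83 3960
[282.4, 179.3] 0.77 9711
expected [289.73811313 179.03183931]
lid [534.5  24.4  91.4] 0.019427736082590796
```

View pics/w1.png

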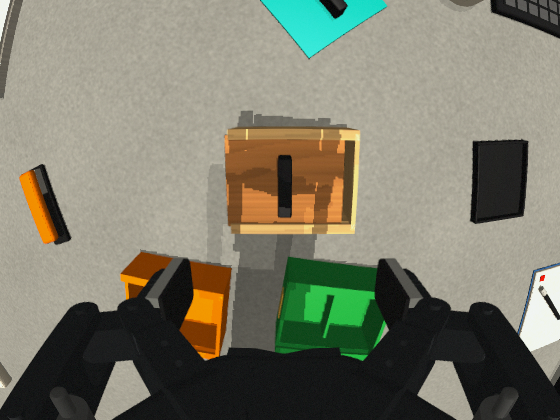

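The wrist view shows the wooden box with its lid centred near (290,180). The lid is at about (534.5,24.4) with yaw 91.5, which agrees with the other cameras. Next I'll grip the handle and slide the lid.

```bash
cat > s1.py <<'E'
from h import *
Y=1.6; d=np.array([-np.sin(np.radians(Y)),np.cos(np.radians(Y)),0])
bot.move_linear([534.8,24.2,110],[180,0,Y],250)
print(bot.move_linear([534.8,24.2,73],None,80,max_force=15))
bot.set_gripper(0.0,60);s=sensors.state();print(s['t'],s['finger_gap'],s['grip_force'],s['ee_pos'],s['force'])
p=np.array(s['ee_pos']);p0=p.copy()
for k in range(5):
    p=p+d*29; h=bot.move_linear(list(p),None,80,max_force=25); s=sensors.state();print(k,h,np.round(s['ee_pos'],1),np.round(s['force'],1),np.round(s['wrist_torque'],2),s['finger_gap'])
    if h: break
print(s['t'])
E
python3 s1.py
```

```text
False
5.2833 0.15087690418212021 59.241952300071716 [535.11473168  24.17831022  73.37060242] [-0.37937179 -0.02180848  1.6062741 ]
0 False [534.2  54.2  73.4] [-0.4 -0.   1.6] [ 0.22 -0.01  0.01] 0.15061450450099578
1 False [533.4  83.   73.4] [-1.1  1.8  2. ] [ 0.16 -0.01  0.03] 0.1520027518251605
2 False [532.6 112.   73.4] [-0.1  0.5  2.3] [ 0.17  0.02 -0.02] 0.15229169238179077
3 False [531.8 140.9  73.3] [0.9 1.3 1.2] [ 0.07 -0.01 -0.02] 0.15063239247647536
4 False [530.7 169.5  73. ] [-0.2 -1.  -0.8] [-0.06  0.01  0.04] 0.15671839566492402
7.85
```

```bash
cat > s2.py <<'E'
from h import *
s=sensors.state();x=s['ee_pos'][0]
bot.move_linear([x-.5,190,73.5],None,120)
bot.move_linear([x,215,80],None,150)
bot.move_linear([x,215,25],None,150)
print(bot.move_linear([x,215,10],None,25,max_force=6)); s=sensors.state();print(s['ee_pos'],s['force'])
bot.set_gripper(0.9); bot.move_linear([x,215,120],None,200)
bot.move_linear([536,17,290],None,300)
c=wrist();save(c,'w2.png');s=sensors.state();print(s['t'],s['ee_pos'])
for n in('red_stamp','stamp_box','lid'):
    for e in cams.silhouettes(c,n):print(n,e['pixel'],round(e['confidence'],2),e['pixels'].sum(),ray(c,e['pixel'],55).round(1))
b=proj(c,place(np.array([[0,0,40],[70,58,60],[-70,58,72],[-70,-58,72],[70,-58,60]]),535.5,16.5,91.6));print(b.round(0).tolist())
E
python3 s2.py
```

```text
True
[531.33250854 215.19006233  13.38204454] [ 0.6571298  -0.08631128  3.39917223]
11.9083 [535.10386739  17.93501882 287.64940141]
red_stamp [312.4, 163.6] 0.61 685 [548.7 -17.4  55. ]
stamp_box [281.9, 177.7] 0.84 10695 [530.8  17.8  55. ]
stamp_box [319.8, 303.9] 0.77 8571 [356.8 -38.8  55. ]
stamp_box [203.2, 284.6] 0.64 4100 [381.8 121.   55. ]
lid [146.2, 168.0] 0.97 5817 [540.8 187.1  55. ]
lid [310.3, 13.5] 0.57 3914 [726.7  -9.4  55. ]
[[283.0, 172.0], [226.0, 222.0], [342.0, 225.0], [346.0, 126.0], [222.0, 126.0]]
```

View pics/w2.png

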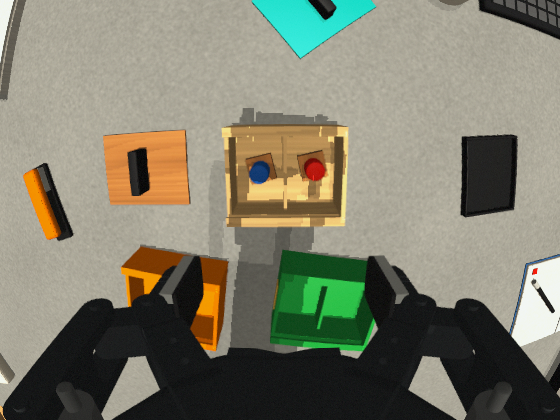

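The lid lies flat with its handle up at (147,168). The red stamp is in the back compartment at (314,170) and the blue one in the front at (260,172). Next I'll fit the red handle and the free space from closer, above it with the grasp yaw.

```bash
cat > w3.py <<'E'
from h import *
t=np.linspace(0,2*np.pi,40)
CY=np.vstack([np.c_[12*np.cos(t),12*np.sin(t),0*t+z] for z in(17,55)])
def redfit(c,g):
    hsv=cv2.cvtColor(c['frame'],cv2.COLOR_RGB2HSV);m=((hsv[...,0]<6)|(hsv[...,0]>172))&(hsv[...,1]>170)&(hsv[...,2]>60)
    u=proj(c,[[*g,50]])[0];yy,xx=np.mgrid[:420,:560];m&=np.hypot(xx-u[0],yy-u[1])<40
    p,f=fit([(c,m*1.)],lambda p:[CY+[p[0],p[1],0]],g,[5,5]);return p.round(1),round(f,2),m.sum()
if __name__=='__main__':
    for n in('scene','top'): print(n,redfit(cams.read_camera(n),[546,-18]))
    c=wrist();print(redfit(c,[546,-18]))
    bot.move_to([545,-17,200],[180,0,91.6]);bot.sleep(.2)
    c=wrist();save(c,'w3.png');g=redfit(c,[546,-18]);print(g,proj(c,[[*g[0],55]]))
    b=proj(c,place(np.array([[0,0,40],[70,58,60],[-70,58,72],[-70,-58,72],[70,-58,60]]),535.5,16.5,91.6));print(b.round(0).tolist())
    for e in cams.silhouettes(c,'stamp_box'):
        print(e['pixel'],e['pixels'].sum())
    print(sensors.state()['t'])
E
python3 w3.py
```

```text
scene (array([522.2, -21.6]), np.float64(0.99), np.int64(114))
top (array([540. , -17.4]), np.float64(0.29), np.int64(114))
(array([540.7, -20.3]), np.float64(0.19), np.int64(347))
(array([539.6, -20.2]), np.float64(0.15), np.int64(608)) [[277.52604642 194.27666677]]
[[274.0, 152.0], [207.0, 78.0], [211.0, 234.0], [338.0, 235.0], [341.0, 76.0]]
[96.2, 41.0] 9400
[106.9, 211.2] 15735
[266.2, 156.7] 19100
13.9583
```

View pics/w3.png

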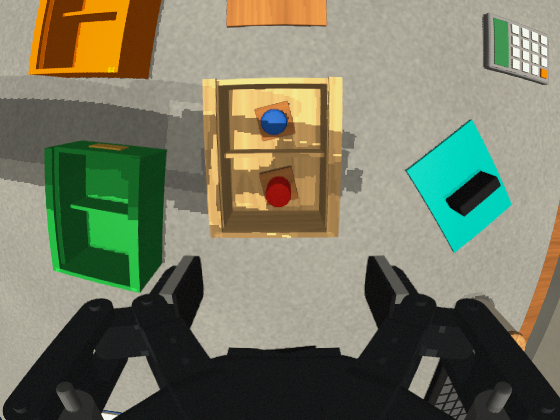

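The red handle fits at about (540,-20), in pixels (278,190), with the foot turned about 20°. The box corners project where predicted, so the walls are 42 mm or more away in x. I'll grip along world x with the gap at about 42 mm.

```bash
cat > s3.py <<'E'
from h import *
bot.set_gripper(0.5,40)
bot.move_linear([539.5,-20,95],None,200)
h=bot.move_linear([539.5,-20,26],None,60,max_force=8);s=sensors.state();print(h,s['ee_pos'],s['force'],s['finger_gap'])
if not h:
    bot.set_gripper(0.0,40);s=sensors.state();print(s['ee_pos'],s['finger_gap'],s['grip_force'],s['force'])
    bot.move_linear([539.5,-20,140],None,120);bot.sleep(.1);s=sensors.state();print(s['finger_gap'],s['grip_force'],s['force'],s['t'])
    c=wrist();save(c,'w4.png')
E
python3 s3.py
```

```text
True [539.0942397  -19.93299833  27.42153935] [-2.92276427  0.65065748  6.0129203 ] 0.4974674887647837
```

Run:
```python
from h import *
bot.sleep(.2);s=sensors.state();print(s['ee_pos'],np.round(s['force'],1),np.round(s['wrist_torque'],2),s['t'])
bot.move_linear([539.5,-20,30],None,30);bot.sleep(.2);s=sensors.state();print(s['ee_pos'],np.round(s['force'],1),np.round(s['wrist_torque'],2))
```

```text
[539.09553107 -19.93469793  27.41742694] [-1.8 -0.2  5.1] [-0.01  0.11  0.01] 16.325
[539.28673267 -19.9867027   29.6973971 ] [-0.9  0.1  0. ] [-0.   -0.03 -0.02]
```

Contact at z≈27.5 was light. At z=30 the pads still overlap the handle by about 20 mm, so I'll grip there.

```bash
cat > s4.py <<'E'
from h import *
bot.set_gripper(0.0,50);s=sensors.state();print(s['ee_pos'],s['finger_gap'],s['grip_force'],np.round(s['force'],1))
bot.move_linear([539.5,-20,50],None,60);s=sensors.state();print(s['finger_gap'],s['grip_force'],np.round(s['force'],1))
bot.move_linear([539.5,-20,150],None,120);bot.sleep(.1);s=sensors.state();print(s['finger_gap'],s['grip_force'],np.round(s['force'],1),s['t'])
c=wrist();save(c,'w4.png')
E
python3 s4.py
```

```text
[539.55357797 -20.00966303  30.00667308] 0.26215217642539757 48.941956758499146 [ 0.4 -0.2 -0.3]
0.26218237221964613 48.93643319606781 [-0.2 -0.1 -0.7]
0.262160064903733 48.941107392311096 [ 0.2 -1.  -0.3] 18.6917
```

View pics/w4.png

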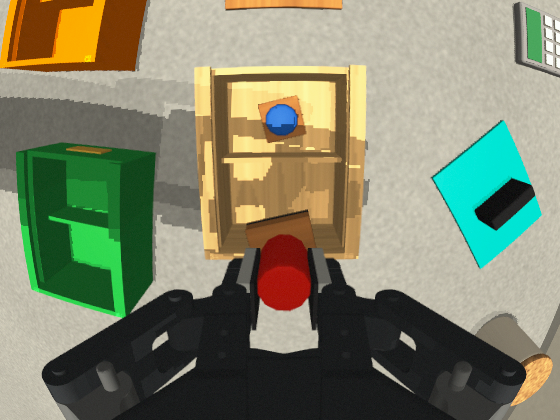

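The stamp is held upright between the pads, with its handle at (285,270). Now I'll place it in the tray.

```bash
cat > s5.py <<'E'
from h import *
bot.move_linear([542.5,-297,150],None,200)
bot.move_linear([542.5,-297,40],None,120);bot.sleep(.2)
h=bot.move_linear([542.5,-297,25],None,20,max_force=4);s=sensors.state();print(h,s['ee_pos'],np.round(s['force'],1))
bot.set_gripper(0.55);bot.move_linear([542.5,-297,160],None,120)
bot.move_linear([480,-297,250],None,200);bot.sleep(.2)
print(sensors.state()['t'])
a=cams.read_camera('scene')['frame'][170:370,120:360];w=wrist()['frame']
a=cv2.resize(a,None,fx=1.9,fy=1.9);w=cv2.resize(w,None,fx=.6,fy=.6)
o=np.zeros((380,800,3),np.uint8);o[:380,:456]=a[:380,:456];o[:252,460:796]=w
cv2.imwrite('pics/end.png',o[...,::-1])
E
python3 s5.py
```

```text
True [ 542.39956873 -296.93843139   29.02987557] [ 0.2 -0.4  4.5]
24.6167
```

View pics/end.png

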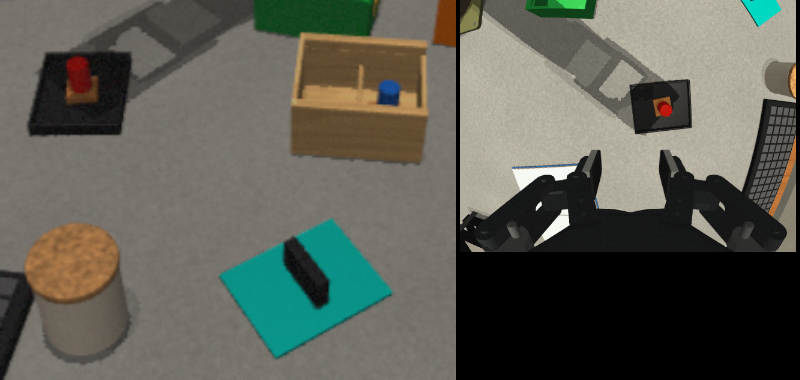

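The red stamp stands upright in the middle of the tray, at crop (80,80). The blue stamp is still in the box and the robot is clear of everything.

```bash
python3 -c "
from bench import job
print(job.sign_off())"
```

```text
the job is handed in; nothing more can be done
None
```

The job is handed in at about 25 s on the robot's clock: the lid lies flat on the desk with its handle up, and the red stamp stands upright in the black tray.

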